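Lower the grinder's ratcheted eye shield

ROBOT

A 6-joint arm with a two-finger parallel gripper is mounted at the origin on the work surface. World frame = base frame: x ahead of the robot, y to its left, z up, the work surface at z = 0. Lengths are in m, angles in degrees, forces in N, time in s.
With the tool pointing down it reaches from about 0.35 to 0.875 m from the base axis. Payload 4.2 kg.
Tool frame: the origin (TCP) lies on the centre line of the jaws, within the pads' length; the fingertips stand tip_reach ahead of it and the grasp point (between the pads) is the TCP (tip_reach is the distance from the TCP to the fingertips, in m); z points along the fingers, y is the line along which they close (so a half turn about z gives the same grasp; the last joint's range is limited). The gripper opens to 87 mm and grips with 3 to 60 N. Pads are 19 mm wide; open, the fingers measure 117 mm over their backs; the gripper's body (75 mm by 190 mm) begins 51 mm behind the grasp point.
Start: joints at [-61.559, 22.042, 0.453, 0, -68.411, -14.817], TCP at [0.147, -0.607, 0.242] pointing down, gripper open.
Joint ranges: [-179.83, 179.83], [-69.29, 118.12], [-61.27, 80.66], [-181.25, 117.63], [-171.15, -9.14], [-177.46, 177.46]. Speed limits (degrees/s): [159.86, 159.86, 180, 180, 180, 180].

INTERFACE

Orientations are given as a 3x3 rotation matrix whose columns are the frame's x, y, z axes.
In Python, from station import sense, capture, finish_job, tip_reach gives the robot as it stands.
- The arm moves only by the tool arm_command, never from a script. Its argument "deltas" is a list of rows, each a list of 7 numbers: the turn, a rotation vector about the tool's x, y, z in rad, then the shift along the tool's x, y, z in cm, then the closure, from -1 (fully open) to 1 (shut), so that 0 is half open. In form: [[rx, ry, rz, dx, dy, dz, hand], ...]. A call has 1 to 8 rows; each row is the pose to reach, as a shift and turn from the pose commanded when the call began, along the tool's axes at that moment; what a row does not reach only later rows make up. A row lasts 1/12 s, in which the tool goes at most 41.7 mm and 7.16 degrees, less where a joint would pass 70% of its speed; a pose out of reach is approached as far as the arm can. A call with a gripper value outside its range is refused whole. The fingers move at their own pace and stop on an object; the grip force is fixed at half the most. Time passes only in rows, so rows that repeat a pose let the fingers close. It gives the time, the measured TCP pose, the force, the opening and the grip force at its end, in the units of the state.
- sense(): the state, without advancing time (a new reading comes with each control period).
- capture(name): name is "side" or "top" or "wrist"; returns a dict with "pixels" (420x560x3 uint8, blue, green, red), "fovy" (degrees; the focal length in pixels is half the picture's height over the tangent of half this angle, whatever the lens; pixels are square), "cx", "cy" (the principal point, pixels), "rvec" (rotation vector, rad) and "tvec" (3), from world to camera coordinates, as OpenCV has them. Camera axes: x right, y down, z forward; pixel columns grow to the right and rows downward; lengths in m; the calibration is good to about 2 mm. A picture is of the moment at which its call begins. There is no depth.
- finish_job(): hands the job in; it is judged then, once.
The state is a dict: "time_s": time; "joints": joint angles; "joint_velocities": joint speeds; "effort": joint torques, N m; "tcp_pos": TCP position; "ee_rot": TCP orientation; "wrist_force": force on the tool from outside, world axes, zero at the start; "moment": the same for the moment, N m; "gripper_width": opening from 0.0 (shut) to 1.0 (fully open); "gripper_force": force on a finger pad.
Only numpy, scipy, OpenCV 4.12 (cv2) and the standard library are available. Lean on these libraries where they do the work, as an engineer would, in place of code of your own. Each camera call takes 0.05 s, during which the arm holds its last target. There are 200 camera calls.

TASK

Get the bench grinder ready for use: press the red pawl pad fully down so that the ratchet is free, then push the raised eye shield down past its teeth, all the way to its lower stop. Only press and push with the fingertips, without undue force: do not lift the shield, do not force it past the teeth while the pawl is engaged, and leave the loose things on the bench where they are. The pawl stays free when you let go, and the shield stays down.

Things in the scene. Friction and masses are not known exactly. Their poses are not given: they have to be found in the camera images.
- grinder: Blue and black bench grinder, bolted down, immovable. Origin: middle of its underside. Its z is up; its y runs along the wheel shaft towards the wheel with the raised eye shield; its -x is the front, over which the shields swing down. Guards reach 149 mm above the bench. The other wheel's shield is fixed, already down: leave it.
- shield_hinge (a point): Point on the horizontal hinge axis (the grinder's y direction) of the raised eye shield, level with the middle of the shield's width; 165 mm above the bench.
- shield_bar (a point): Centre of the yellow bar (16 mm thick, 94 mm long, parallel to the hinge axis) along the free end of the raised shield, 165 mm from the axis. From the bar to 52 mm from the axis runs a clear plate, 4 mm thick, 80 mm wide, mid-plane through bar centre and axis. Push down on the bar or on the plate's upper face just inside it, following the arc to the front and down.
- shield (a joint): Angle of the raised shield, rad; grows as it is pushed down. 0 = upper stop; elevation above level = 0.95 - value; 1.15 = lower stop, fully down (bar 132 mm above the bench). Starts between 0.05 and 0.32. Stiff hinge (0.45 N m, about 3 N at the bar): it stays where it is left. With the pawl engaged the teeth catch it at 0.38, 0.62 and 0.86.
- pawl_pad (a point): Middle of the top face of the red thumb pad (36 x 36 mm, 8 mm thick) at the tail of the red ratchet pawl, on the grinder's outer side behind the raised shield's hinge; 233 mm above the bench while engaged. The pawl rocks on a pivot parallel to the hinge axis, 58 mm nearer the front and 32 mm lower. Pressing the pad down lifts the hook out of the teeth.
- pawl (a joint): Angle of the pawl, rad; grows as the pad is pressed. 0 = hook engaged, as at the start; the hook clears the teeth above about 0.22; 0.42 = stop, pad fully down (26 mm lower, 8 mm further back). Stiff pivot (about 4 N at the pad): the pawl stays where it is left and does not spring back.
- hatchet: A hatchet lying flat on the bench, light wooden handle 270 mm long, steel head, 24 mm high; a loose bystander to leave alone. Origin at its underside.
- dresser: A wheel-dressing stick lying on the bench, black, 22 mm square, 150 mm long; a loose bystander to leave alone. Origin at its underside.
- jar: A small jar of polishing compound with orange lid, 56 mm across, 75 mm tall; a loose bystander to leave alone. Origin at its underside.
- feltwheel: A grey felt polishing wheel lying flat, 80 mm across, 18 mm thick; a loose bystander to leave alone. Origin at its underside.
- tray: A blue open parts tray, 110 x 170 x 45 mm; a loose bystander to leave alone. Origin at its underside.
- wrench: A steel wrench lying on the bench; a loose bystander to leave alone. Origin at its underside.
- screwdriver: A screwdriver lying on the bench; a loose bystander to leave alone. Origin at its underside.

How it is judged:
By the outcome, as a careful person would: the job done as asked, in the order asked, and still so for the second after the job is handed in, with the robot touching nothing.
It also fails if it takes over 42 s, if anything falls off the work surface, if the arm or the gripper's body presses on something with over 40 N, if the wrist force passes 120 N, or if a joint passes its speed limit or range.

## Working session

There is one attempt and no reset: what is moved stays moved. The work goes in short steps, Python scripts to look and compute and a tool call to move; the robot and the scene stay as the last step left them, time stands still between calls to the robot, and variables do not carry over. Pictures are saved under pics/ and viewed, at most 10 in all, crops included, and the job is handed in when it is done.

Besides the shell and the picture viewer there is one more tool, called after "Emit:" as name(argument=value, ...) on one line, values as JSON. arm_command: Moves the arm, as the interface text tells. Its arguments: {"type":"object","properties":{"deltas":{"type":"array"}},"required":["deltas"]}

```bash
mkdir -p pics; ls
python3 - <<'E'
from station import sense, capture, tip_reach
import cv2,numpy as np
s=sense();print(s['time_s'],s['tcp_pos'],s['ee_rot'],s['wrist_force'],tip_reach,s['gripper_width'])
for n in('side','top'):
    c=capture(n);cv2.imwrite(f'pics/{n}0.png',c['pixels']);R=cv2.Rodrigues(np.array(c['rvec']))[0]
    print(n,c['fovy'],c['cx'],c['cy'],(-R.T@np.array(c['tvec'])).round(3),R.round(2).tolist())
E
```

```text
pics
0.0 [ 0.14711148 -0.60685194  0.24044781] [[-9.71902093e-01 -2.35384689e-01 -6.08338051e-04]
 [-2.35385457e-01  9.71899783e-01  2.12080125e-03]
 [ 9.20394777e-05  2.20440510e-03 -9.99997566e-01]] [-0.75330249  0.35388644  0.00098772] 0.019 0.9986521291619079
side 55.34654676474024 286.5870733851276 209.20842805147248 [0.043 0.595 0.96 ] [[-0.75, -0.66, -0.01], [-0.45, 0.53, -0.72], [0.48, -0.54, -0.69]]
top 53.9643352747711 284.4014618400358 211.60860092041094 [0.445 0.025 1.316] [[-0.03, -1.0, 0.02], [-0.99, 0.02, -0.11], [0.11, -0.02, -0.99]]
```

View pics/side0.png

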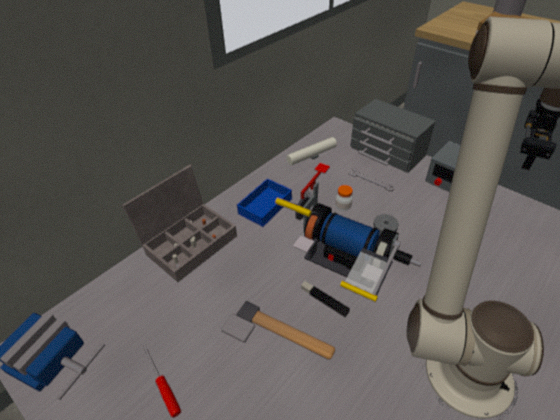

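View pics/top0.png

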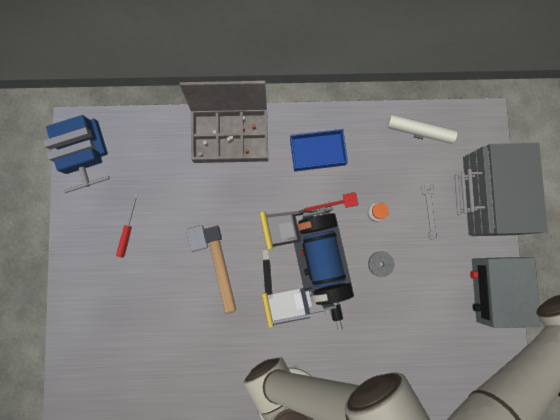

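The top view shows the raised shield's yellow bar near (266,229), the fixed one near (268,309) and the pawl pad near (350,200). In the side view the bar is near (293,208) and the pad near (322,168). I'll enlarge both areas.

Run:
```python
import cv2,numpy as np
a=cv2.imread('pics/side0.png')[150:310,260:420];b=cv2.imread('pics/top0.png')[185:345,245:405]
f=lambda x:cv2.resize(x,(400,400),interpolation=cv2.INTER_CUBIC)
cv2.imwrite('pics/crop.png',np.hstack([f(a),f(b)]))
for n in('side','top'):
    im=cv2.imread(f'pics/{n}0.png');h=cv2.cvtColor(im,cv2.COLOR_BGR2HSV)
    for nm,lo,hi in(('yel',(22,150,90),(35,255,255)),('red',(0,190,90),(5,255,255))):
        m=cv2.inRange(h,lo,hi);k,_,st,ce=cv2.connectedComponentsWithStats(m)
        L=cv2.connectedComponents(m)[1]
        for i in range(1,k):
            if st[i,4]>25: 
                p=np.argwhere(L==i)[:,::-1].astype(np.float32);print(n,nm,st[i],ce[i].round(1),cv2.minAreaRect(p))
```

```text
side yel [276 199  35  17 219] [293.5 206.7] ((292.8150634765625, 206.4931640625), (36.04867172241211, 6.6713457107543945), 20.556045532226562)
side yel [341 281  36  20 207] [358.6 290.8] ((358.4019470214844, 290.73114013671875), (38.85970687866211, 5.886143207550049), 22.98871612548828)
side red [301 164  28  30 135] [316.8 174.1] ((312.25, 177.25001525878906), (9.192388534545898, 38.18376159667969), 45.0)
side red [435 178   6   7  32] [437.6 181.1] ((437.5, 181.0), (6.0, 5.0), 90.0)
side red [156 376  24  40 382] [167.5 395.9] ((167.23287963867188, 395.2123107910156), (40.800968170166016, 10.84163761138916), 65.55604553222656)
```

View pics/crop.png

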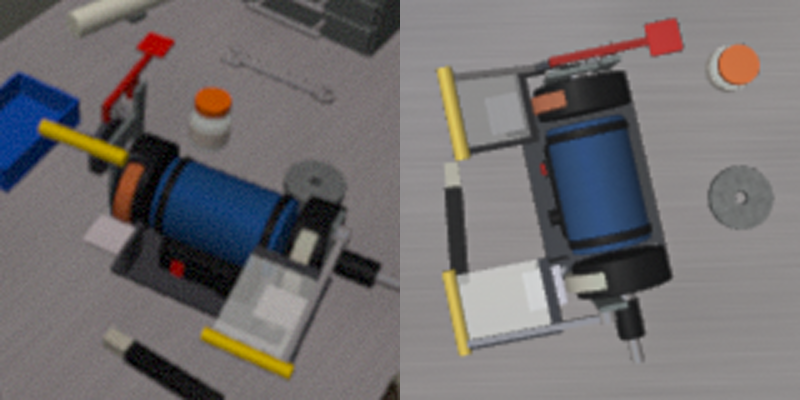

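The crop (2.5x) shows the pad centred at side (322,168) and top (350.5,200). The bar centre is at side (293.5,206.5) and top (266,230.5). Next I triangulate them.

```bash
cat > h.py <<'E'
import cv2,numpy as np
from station import sense,capture
def cam(n):
    c=capture(n);f=210/np.tan(np.radians(c['fovy']/2));K=np.array([[f,0,c['cx']],[0,f,c['cy']],[0,0,1]])
    return c['pixels'],K,np.array(c['rvec'],float),np.array(c['tvec'],float)
def P(c): return c[1]@np.hstack([cv2.Rodrigues(c[2])[0],c[3].reshape(3,1)])
def tri(c1,c2,a,b):
    X=cv2.triangulatePoints(P(c1),P(c2),np.array(a,float).reshape(2,1),np.array(b,float).reshape(2,1)).ravel();return X[:3]/X[3]
def atz(c,p,z):
    R=cv2.Rodrigues(c[2])[0];o=-R.T@c[3].ravel();d=R.T@np.linalg.inv(c[1])@[p[0],p[1],1];return o+d*(z-o[2])/d[2]
def proj(c,X): return cv2.projectPoints(np.array(X,float).reshape(-1,3),c[2],c[3],c[1],None)[0].reshape(-1,2)
E
python3 - <<'E'
from h import *
s,t=cam('side'),cam('top')
for n,a,b in(('pad',(322,168),(350.6,199.8)),('bar',(293.5,206.5),(266,230.5)),('barfar',(276.2,200.2),(261.8,213)),('barnear',(310.5,212.8),(269.5,247.7)),('fixedbar',(358.5,290.7),(267.5,309.8)),('jar',(345,190),(379.5,211))):
    print(n,tri(s,t,a,b).round(4))
print('pad@.233',atz(s,(322,168),.233).round(4),atz(t,(350.6,199.8),.233).round(4))
E
```

```text
pad [ 0.589  -0.1744  0.2243]
bar [0.5084 0.0518 0.2805]
barfar [0.554  0.0623 0.2816]
barnear [0.4638 0.0431 0.2807]
fixedbar [0.2942 0.0567 0.13  ]
jar [ 0.5721 -0.2897  0.0706]
pad@.233 [ 0.5819 -0.1657  0.233 ] [ 0.5885 -0.1724  0.233 ]
```

Emit:
arm_command(deltas=[[0,0,0,0,0,-4,1],[0,0,0,0,0,-8,1],[0,0,0,0,0,-12,1],[0,0,0,0,0,-16,1],[0,0,0,-3.4,2,-16,1],[0,0,0,-6.8,4,-16,1],[0,0,0,-10,6,-16,1],[0,0,0,-13,8,-16,1]])

```text
time_s: 0.87
tcp_pos: [0.2556, -0.4976, 0.4013]
ee_rot: [[-0.972, -0.235, 0.0], [-0.235, 0.972, 0.0], [-0.0, 0.0, -1.0]]
wrist_force: [1.1, -1.2, 0.8]
gripper_width: 0.479
gripper_force: 0.0
```

Emit:
arm_command(deltas=[[0,0,0,-3.4,2,0,1],[0,0,0,-6.8,4,0,1],[0,0,0,-10,6,0,1],[0,0,0,-13.4,8,0,1],[0,0,0,-17,10,0,1],[0,0,0,-20.4,12,0,1],[0,0,0,-24,14.2,0,1],[0,0,0,-27,16,0,1]])

```text
time_s: 1.53
tcp_pos: [0.4807, -0.2778, 0.4014]
ee_rot: [[-0.972, -0.236, 0.0], [-0.236, 0.972, 0.0], [-0.0, 0.0, -1.0]]
wrist_force: [0.3, -0.7, -0.2]
gripper_width: 0.005
gripper_force: 0.0
```

Emit:
arm_command(deltas=[[0,0,0,-3.4,2,0,1],[0,0,0,-6.8,4,0,1],[0,0,0,-9,5.4,0,1],[0,0,0,-11,6.6,1,1],[0,0,0,-12.5,7.5,2,1],[0,0,0,-13,7.9,3,1],[0,0,0,-13,7.9,3,1],[0,0,0,-13,7.9,3,1]])

```text
time_s: 2.2
tcp_pos: [0.5864, -0.173, 0.3705]
ee_rot: [[-0.972, -0.235, -0.003], [-0.235, 0.972, -0.0], [0.003, 0.0, -1.0]]
wrist_force: [-0.5, -0.2, 0.2]
gripper_width: 0.008
gripper_force: 0.0
```

Run:
```python
from h import *
s=sense();print(s['time_s'],s['tcp_pos'],s['ee_rot'].round(3),s['wrist_force'],s['gripper_width'])
w=cam('wrist');t=cam('top')
R=cv2.Rodrigues(w[2])[0];print((-R.T@w[3]).round(3))
print(proj(w,[[.588,-.172,.233],[.508,.052,.28]]))
cv2.imwrite('pics/w1.png',w[0])
```

```text
2.2 [ 0.58642571 -0.17298621  0.37053791] [[-0.972 -0.235 -0.003]
 [-0.235  0.972 -0.   ]
 [ 0.003  0.    -1.   ]] [-0.49499475 -0.16342616  0.21475059] 0.008179120778557637
[ 0.509 -0.193  0.515]
[[277.88867978 206.9779935 ]
 [605.92949074 191.68048657]]
```

View pics/w1.png

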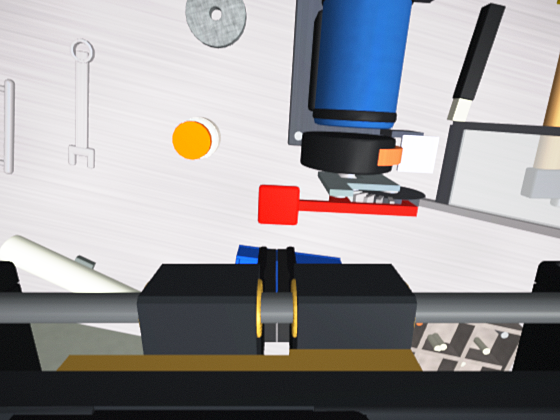

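The wrist view puts the pad at (278,204) against a predicted (278,207), so the TCP is already above the pad. I'll descend and press along the pad's arc.

Emit:
arm_command(deltas=[[0,0,0,0,0,3,1],[0,0,0,0,0,6,1],[0,0,0,0,0,8.5,1],[0,0,0,0,0,10,1],[0,0,0,0,0,10.8,1],[0,0,0,0,0,11.2,1],[0,0,0,0,0,11.5,1],[0,0,0,0,0,11.5,1]])

```text
time_s: 2.97
tcp_pos: [0.5874, -0.173, 0.2575]
ee_rot: [[-0.972, -0.235, 0.002], [-0.235, 0.972, -0.0], [-0.002, -0.001, -1.0]]
wrist_force: [0.5, 0.8, 0.7]
gripper_width: 0.007
gripper_force: 0.0
```

Emit:
arm_command(deltas=[[0,0,0,0,0,0.3,1],[0,0,0,0,0,0.6,1],[0,0,0,0,-0.1,0.9,1],[0,0,0,0,-0.2,1.2,1],[0,0,0,0,-0.3,1.5,1],[0,0,0,0,-0.4,1.8,1],[0,0,0,0,-0.5,2,1],[0,0,0,0,-0.5,2,1]])

```text
time_s: 3.63
tcp_pos: [0.5891, -0.1788, 0.2374]
ee_rot: [[-0.972, -0.235, 0.002], [-0.235, 0.972, -0.002], [-0.002, -0.003, -1.0]]
wrist_force: [0.5, -4.5, 2.6]
gripper_width: 0.005
gripper_force: 2.5
```

Emit:
arm_command(deltas=[[0,0,0,0,0,0.1,1],[0,0,0,0,-0.1,0.2,1],[0,0,0,0,-0.1,0.3,1],[0,0,0,0,-0.1,0.3,1]])

```text
time_s: 3.97
tcp_pos: [0.5893, -0.1794, 0.2342]
ee_rot: [[-0.972, -0.235, 0.002], [-0.235, 0.972, -0.002], [-0.002, -0.002, -1.0]]
wrist_force: [0.2, -5.0, 3.5]
gripper_width: 0.001
gripper_force: 2.9
```

Emit:
arm_command(deltas=[[0,0,0,0,0,0.1,1],[0,0,0,0,-0.1,0.2,1],[0,0,0,0,-0.1,0.3,1],[0,0,0,0,-0.1,0.3,1]])

```text
time_s: 4.3
tcp_pos: [0.5894, -0.1801, 0.2308]
ee_rot: [[-0.972, -0.235, 0.001], [-0.235, 0.972, -0.001], [-0.001, -0.002, -1.0]]
wrist_force: [0.6, -4.7, 4.1]
gripper_width: 0.005
gripper_force: 2.8
```

Emit:
arm_command(deltas=[[0,0,0,0,0,0.1,1],[0,0,0,0,-0.1,0.2,1],[0,0,0,0,-0.1,0.3,1],[0,0,0,0,-0.1,0.3,1]])

```text
time_s: 4.63
tcp_pos: [0.5895, -0.1805, 0.2282]
ee_rot: [[-0.972, -0.236, 0.001], [-0.236, 0.972, -0.001], [-0.001, -0.001, -1.0]]
wrist_force: [0.3, -4.2, 5.6]
gripper_width: 0.001
gripper_force: 3.3
```

Emit:
arm_command(deltas=[[0,0,0,0,0,0.1,1],[0,0,0,0,0,0.2,1],[0,0,0,0,0,0.3,1],[0,0,0,0,0,0.3,1]])

```text
time_s: 4.97
tcp_pos: [0.5896, -0.1806, 0.2277]
ee_rot: [[-0.972, -0.237, 0.003], [-0.237, 0.972, -0.002], [-0.002, -0.002, -1.0]]
wrist_force: [-2.9, -1.9, 13.8]
gripper_width: 0.004
gripper_force: 6.5
```

Run:
```python
from h import *
w=cam('wrist');s=cam('side')
f=lambda x:cv2.resize(x,(400,400),interpolation=cv2.INTER_CUBIC)
cv2.imwrite('pics/w2.png',np.hstack([f(w[0][120:320,180:380]),f(s[0][130:230,260:360])]))
```

```text
(no output)
```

View pics/w2.png

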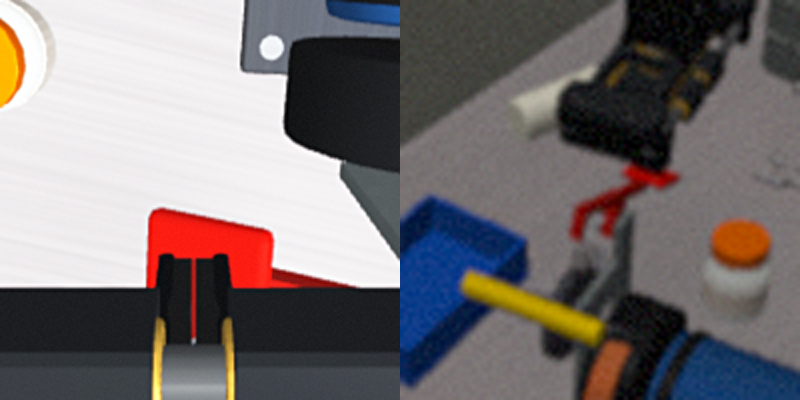

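The wrist crop shows the fingers on the pad, which has sunk and tilted. Motion stalled as the force rose to 14 N, so the pawl is at its stop. I'll lift off and go over the bar.

Emit:
arm_command(deltas=[[0,0,0,0,0,-1,1],[0,0,0,0,0,-4,1],[0,0,0,0,0,-8,1],[0,0,0,0,0,-12,1],[0,0,0,0,0,-15,1],[0,0,0,0.3,3,-15,1],[0,0,0,0.6,6.5,-15,1],[0,0,0,1,10,-15,1]])

```text
time_s: 5.73
tcp_pos: [0.5548, -0.0834, 0.3728]
ee_rot: [[-0.972, -0.234, -0.003], [-0.234, 0.972, 0.003], [0.002, 0.004, -1.0]]
wrist_force: [0.3, 1.0, -0.3]
gripper_width: 0.004
gripper_force: 0.0
```

Emit:
arm_command(deltas=[[0,0,0,0.3,3,0,1],[0,0,0,0.6,6,0,1],[0,0,0,0.9,9,0,1],[0,0,0,1.2,12,0,1],[0,0,0,1.4,14,0,1],[0,0,0,1.4,14.5,0,1],[0,0,0,1.4,14.5,0,1]])

```text
time_s: 6.32
tcp_pos: [0.507, 0.0541, 0.3734]
ee_rot: [[-0.971, -0.239, -0.003], [-0.239, 0.971, 0.001], [0.003, 0.002, -1.0]]
wrist_force: [-0.5, 0.2, -0.3]
gripper_width: 0.002
gripper_force: 0.0
```

Run:
```python
from h import *
s=sense();print(s['time_s'],s['tcp_pos'],s['wrist_force'])
w=cam('wrist');sd=cam('side')
print(proj(w,[[.508,.052,.28],[.554,.0623,.281],[.464,.043,.281]]))
cv2.imwrite('pics/w3.png',np.hstack([cv2.resize(w[0],(400,300)),cv2.resize(sd[0][120:270,240:440],(400,300))]))
```

```text
6.3167 [0.50698673 0.05407013 0.3734192 ] [-0.46757813  0.22484759 -0.32300369]
[[274.23295894 221.80482484]
 [273.13922345 278.84330885]
 [276.550987   162.30011441]]
```

View pics/w3.png

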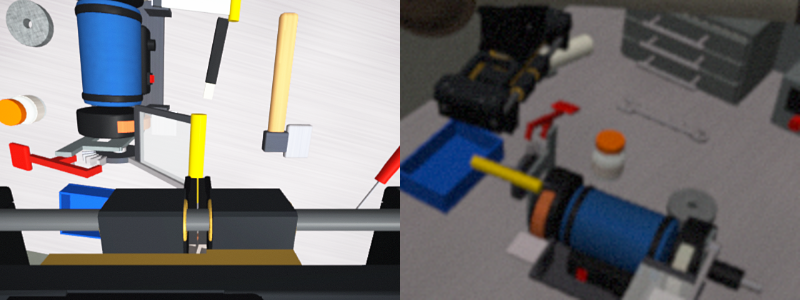

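The wrist view shows the yellow bar straight below the fingers (col about 277 of 560, prediction 274), with the pawl pad visibly down. I'll descend to the bar and follow its arc.

Emit:
arm_command(deltas=[[0,0,0,0,0,2,1],[0,0,0,0,0,4,1],[0,0,0,0,0,5,1],[0,0,0,0,0,5.6,1],[0,0,0,0,0,6,1],[0,0,0,0,0,6.4,1],[0,0,0,0.0,0.1,6.7,1],[0,0,0,0,0.1,6.7,1]])

```text
time_s: 7.08
tcp_pos: [0.5081, 0.0533, 0.308]
ee_rot: [[-0.972, -0.236, 0.001], [-0.236, 0.972, 0.0], [-0.001, 0.0, -1.0]]
wrist_force: [0.4, -0.5, -0.1]
gripper_width: 0.004
gripper_force: 0.0
```

Emit:
arm_command(deltas=[[0,0,0,0,0.3,0.3,1],[0,0,0,0,0.6,0.7,1],[0,0,0,0,1,1.1,1],[0,0,0,0,1.3,1.5,1],[0,0,0,0,1.3,1.5,1]])

```text
time_s: 7.5
tcp_pos: [0.5051, 0.067, 0.2923]
ee_rot: [[-0.972, -0.237, 0.001], [-0.237, 0.972, 0.001], [-0.002, 0.001, -1.0]]
wrist_force: [0.9, 1.5, 1.6]
gripper_width: 0.006
gripper_force: 0.7
```

Emit:
arm_command(deltas=[[0,0,0,0,0.3,0.5,1],[0,0,0,0,0.7,1,1],[0,0,0,0,1,1.5,1],[0,0,0,0,1.3,2,1],[0,0,0,0,1.3,2,1]])

```text
time_s: 7.92
tcp_pos: [0.501, 0.0786, 0.2712]
ee_rot: [[-0.972, -0.236, -0.002], [-0.236, 0.972, -0.001], [0.002, -0.0, -1.0]]
wrist_force: [-0.1, -0.1, 1.0]
gripper_width: 0.006
gripper_force: 0.3
```

Run:
```python
from h import *
s=sense();print(s['time_s'],s['tcp_pos'],s['wrist_force'])
w=cam('wrist');sd=cam('side')
cv2.imwrite('pics/w4.png',np.hstack([cv2.resize(w[0],(400,300)),cv2.resize(sd[0][120:270,240:440],(400,300))]))
```

```text
7.9167 [0.50103161 0.07863101 0.27123917] [-0.11838699 -0.11223672  1.01345433]
```

View pics/w4.png

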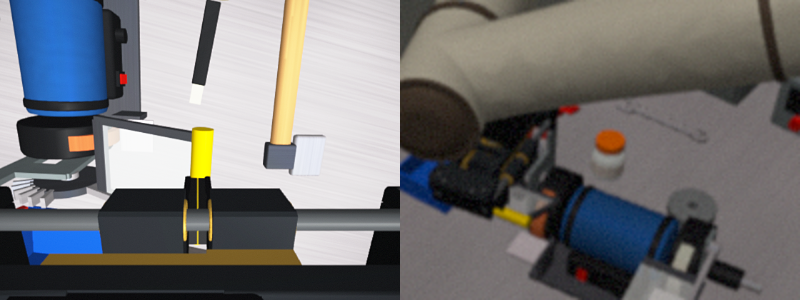

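The bar is still centred under the fingertips (col about 202 of 400) and has come down. I'll continue.

Emit:
arm_command(deltas=[[0,0,0,0,0.3,0.6,1],[0,0,0,0,0.6,1.2,1],[0,0,0,0,0.8,1.8,1],[0,0,0,0,1,2.4,1],[0,0,0,0,1.2,3,1],[0,0,0,0,1.4,3.6,1],[0,0,0,0,1.6,4.2,1],[0,0,0,0,1.7,4.7,1]])

```text
time_s: 8.68
tcp_pos: [0.4978, 0.0952, 0.2248]
ee_rot: [[-0.972, -0.236, 0.0], [-0.236, 0.972, -0.0], [-0.0, -0.0, -1.0]]
wrist_force: [0.2, 2.1, 2.5]
gripper_width: 0.006
gripper_force: 1.1
```

Emit:
arm_command(deltas=[[0,0,0,0,0.1,0.6,1],[0,0,0,0,0.2,1.2,1],[0,0,0,0,0.3,1.8,1],[0,0,0,0,0.3,2.4,1],[0,0,0,0,0.3,3,1],[0,0,0,0,0.3,3.6,1],[0,0,0,0,0.3,4.2,1],[0,0,0,0,0.3,4.7,1]])

```text
time_s: 9.35
tcp_pos: [0.4969, 0.0976, 0.1778]
ee_rot: [[-0.972, -0.235, -0.0], [-0.235, 0.972, -0.0], [0.0, -0.0, -1.0]]
wrist_force: [0.9, 0.8, 1.6]
gripper_width: 0.002
gripper_force: 0.8
```

Emit:
arm_command(deltas=[[0,0,0,0,0,0.4,1],[0,0,0,0,-0.1,0.8,1],[0,0,0,0,-0.1,1.2,1],[0,0,0,0,-0.2,1.6,1],[0,0,0,0,-0.2,1.8,1],[0,0,0,0,-0.2,1.9,1],[0,0,0,0,-0.2,1.9,1]])

```text
time_s: 9.93
tcp_pos: [0.4973, 0.0955, 0.1596]
ee_rot: [[-0.972, -0.236, -0.001], [-0.236, 0.972, -0.001], [0.001, -0.001, -1.0]]
wrist_force: [0.2, -1.9, 1.5]
gripper_width: 0.008
gripper_force: 0.7
```

Emit:
arm_command(deltas=[[0,0,0,0,0,0.1,1],[0,0,0,0,0,0.2,1],[0,0,0,0,0,0.3,1],[0,0,0,0,0,0.3,1]])

```text
time_s: 10.27
tcp_pos: [0.4974, 0.0956, 0.1591]
ee_rot: [[-0.972, -0.237, 0.001], [-0.237, 0.972, -0.001], [-0.001, -0.001, -1.0]]
wrist_force: [-4.5, -1.0, 15.3]
gripper_width: 0.006
gripper_force: 7.6
```

The shield met a hard stop at the expected height: TCP at 0.159 m, force at 15 N. I'll retract straight up and back off for a check.

Emit:
arm_command(deltas=[[0,0,0,0,0,-0.5,1],[0,0,0,0,0,-2,1],[0,0,0,0,0,-6,1],[0,0,0,0,0,-10,1],[0,0,0,0,0,-14,1],[0,0,0,0,0,-18,1],[0,0,0,0,4,-20,1],[0,0,0,0,8,-20,1]])

```text
time_s: 10.93
tcp_pos: [0.4805, 0.1727, 0.3621]
ee_rot: [[-0.973, -0.231, 0.009], [-0.231, 0.973, 0.006], [-0.01, 0.003, -1.0]]
wrist_force: [0.5, 0.4, 0.0]
gripper_width: 0.004
gripper_force: 0.0
```

Emit:
arm_command(deltas=[[0,0,0,0,3,-3,1],[0,0,0,0,6,-5,1],[0,0,0,0,9,-5,1],[0,0,0,0,12,-5,1],[0,0,0,0,15,-5,1],[0,0,0,0,17,-5,1],[0,0,0,0,17,-5,1]])

```text
time_s: 11.52
tcp_pos: [0.4376, 0.3412, 0.4048]
ee_rot: [[-0.971, -0.239, -0.002], [-0.239, 0.971, -0.0], [0.002, 0.0, -1.0]]
wrist_force: [-0.4, -0.7, 0.0]
gripper_width: 0.005
gripper_force: 0.0
```

Run:
```python
from h import *
s=sense();print(s['time_s'],s['tcp_pos'],s['wrist_force'])
t=cam('top');sd=cam('side')
cv2.imwrite('pics/f.png',np.hstack([cv2.resize(t[0][170:350,210:410],(400,360)),cv2.resize(sd[0][130:310,250:450],(400,360))]))
```

```text
11.5167 [0.43760321 0.34116434 0.40479233] [-0.43762259 -0.66650487  0.03813467]
```

View pics/f.png

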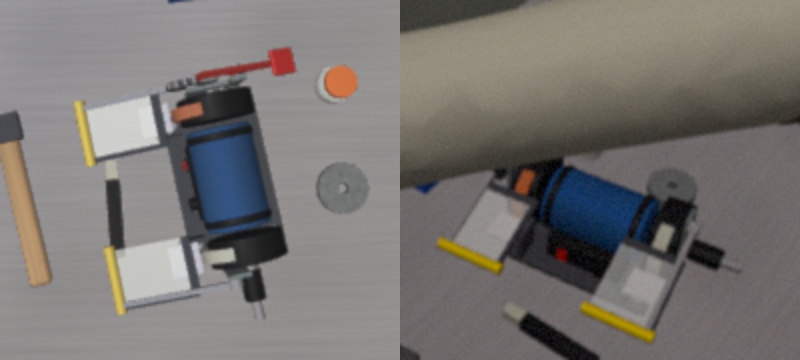

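Both shields are now down alike: the bars are at top crop (85,133) and (115,281). The pawl pad is still down at (282,62) and the loose items in view haven't moved.

```bash
python3 -c "from station import finish_job; print(finish_job())"
```

```text
the job is handed in; nothing more can be done
None
```

I pressed the pawl pad down to its stop and pushed the eye shield down to its lower stop. The loose things visible in the last pictures were where they had been, and I handed the job in after about 12 s of robot time, with the arm clear of everything.

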